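# Sort the bakery's tins and cutter for the next shift

## Robot

A 6-joint arm with a two-finger parallel gripper is mounted at the origin on the work surface. World frame = base frame: x ahead of the robot, y to its left, z up, the work surface at z = 0. Lengths are in m, angles in rad, forces in N, time in s.
With the tool pointing down it reaches from about 0.25 to 0.8 m from the base axis. Payload 3.9 kg.
Tool frame: the origin (TCP) lies between the finger pads; the fingertips stand 14 mm ahead of it and the grasp point (between the pads) lies 5 mm behind it; z points along the fingers, y is the line along which they close (so a half turn about z gives the same grasp; the last joint's range is limited). The gripper opens to 85 mm and grips with 20 to 120 N. Pads are 22 mm wide; open, the fingers measure 114 mm over their backs; the gripper's body (76 mm by 85 mm) begins 54 mm behind the grasp point. The pads swing forward as they close: fully open they stand 13 mm farther back than shut.
Start: joints at [1.348, 0.26, -0.138, 1.173, 0, 1.571], TCP at [0.116, 0.512, 0.245] pointing down, gripper open.
Joint ranges: [-2.78, 2.78], [-0.83, 1.72], [-1.28, 1.37], [-1.9, 2.12], [-1.57, 1.48], [-3.14, 3.14]. Speed limits (rad/s): [2.57, 2.57, 3.14, 3.14, 3.14, 3.14].

## Interface

Orientations are given as a unit quaternion [x, y, z, w].
In Python, from plant import r, eyes gives the robot as it stands.
- The arm moves only by the shell command python3 -m handwheel 'ROWS' [FORCE]. ROWS is JSON, a list of rows, each an object of numbers: "dx", "dy", "dz": the shift along the world's x, y, z in mm; "roll": the turn about the world's z in degrees; "hand": the closure, from -1 (fully open) to 1 (shut), so that 0 is half open. A call has 1 to 5 rows; each row is the pose to reach, as a shift and turn from the pose commanded when the call began; what a row does not reach only later rows make up. A row lasts 1/12 s, in which the tool goes at most 41.7 mm and 7.16 degrees, less where a joint would pass 70% of its speed; a pose out of reach is approached as far as the arm can. A call with a gripper value outside its range is refused whole. The fingers move at their own pace and stop on an object; FORCE is the grip in N (left out, the last holds). Time passes only in rows, so rows that repeat a pose let the fingers close. It gives the time, the measured TCP pose, the force, the opening and the grip force at its end, in the units of the state.
- r.get_obs(): the state, without advancing time (a new reading comes with each control period).
- eyes.camera(name): name is "scene" or "side" or "wrist"; returns a dict with "color" (480x640x3 uint8, blue, green, red), "depth" (480x640 float32, m along the optical axis (not along the pixel's ray), 0 where there is no reading), "fx", "fy", "cx", "cy" (pixels), "cam_to_world" (4x4, takes a point from camera to world coordinates); the wrist camera has in their place "hand_eye" (4x4, takes a point from camera to tool coordinates, whose origin is the TCP and whose axes are the flange's). Camera axes: x right, y up, looking along -z (the intrinsics and any distortion apply to the point x, -y, -z); pixel columns grow to the right and rows downward; lengths in m; the calibration is good to about 2 mm. A picture is of the moment at which its call begins: read the wrist's pose just before it.
- r.hand_in(): hands the job in; it is judged then, once.
The state is a dict: "time": time; "joint_pos": joint angles; "joint_velocities": joint speeds; "joint_efforts": joint torques, N m; "tcp_pos": TCP position; "eef_rot": TCP orientation; "wrist_force": force on the tool from outside, world axes, zero at the start; "ft_torque": the same for the moment, N m; "gripper_width": finger opening in m; "gripper_force": force on a finger pad.
Only numpy, scipy, OpenCV 4.12 (cv2) and the standard library are available. Lean on these libraries where they do the work, as an engineer would, in place of code of your own. Each camera call takes 0.05 s, during which the arm holds its last target. There are 200 camera calls.

## Task

Get this bench ready for the next shift: swing the lid of the ingredient well right up by its handle and leave it standing open, then sort the mixed lot on the wooden board. The pastry cutter joins the smaller ones in the little steel bin; the look-alike tins have to be told apart by lifting them: a tin that still weighs more than 300 g goes back in the well, a lighter one is used up and goes in the grey wash-up crate. Set every tin down upright on the floor of its container without dropping it, let go of everything, and leave the paper mould, the timer and the other things where they are.

Things in the scene. Friction and masses are not known exactly. Their poses are not given: they have to be found in the camera images.
- well: Countertop ingredient well: a metal housing 290 (x) x 200 (y) x 125 mm high round one rectangular pan. Origin: centre of the underside, on the bench; z up. The pan is 250 (x) x 160 (y) mm inside; its floor is 20 mm above the bench and its rim 125 mm. Its vents and control panel are on its -y side, its lid's hinge along its +y side. It is fixed.
- lid (a joint): Angle of the well's steel lid in rad: 0 closed flat on the well, growing as the front (-y) edge swings up and back towards +y, 1.57 upright, stop at 1.85. The lid (280 x 196 x 8 mm, 0.45 kg) has a stiff friction hinge that holds it at any angle; at the handle it takes about 5 to 9 N to move.
- lid_handle (a point): Middle of the lid's handle: a round bar 12 mm thick, 110 mm long, parallel to the well's x axis, carried on two end posts 42 mm (to the bar's axis) above the lid's upper face. 175 mm in front of and, with the lid closed, 50 mm above the hinge line. The axes of this point are those of the lid.
- lid_hinge (a point): Point on the hinge line of the lid, at the middle of its length: 100 mm towards the well's +y from the well's centre, 130 mm above the bench. The hinge line is parallel to the well's x axis.
- crate: Wash-up crate: open grey plastic box 240 (x) x 190 (y) x 75 mm high, walls and floor 6 mm, inside 228 x 178 mm, room for four tins in two rows of two. Origin: centre of the underside; z up. It is fixed.
- bin: Cutters' bin: open steel pan 150 (x) x 176 (y) x 65 mm high, walls and floor 4 mm. A nest of smaller cutters (48 mm across, 40 mm high) is fixed in its +y half, centred 52 mm towards +y from the middle; the -y half is free. Origin: centre of the underside; z up. It is fixed.
- board: Wooden board 235 (x) x 345 (y) x 12 mm on which the three tins, the cutter, the paper mould and the timer stand mixed, in two rows of three along the board's y axis; neighbours are about 115 to 125 mm apart, centre to centre, each at an unknown place. Origin: centre of the underside. It is fixed.
- tin1_mid (a point): Closed plain steel tin, a cylinder 60 mm across and 92 mm high, standing upright. The three look exactly alike; what is left in them differs from run to run: a tin weighs anything from about 105 g (empty) to about 495 g (full), which only lifting it tells. Point: its centre, half-way up (46 mm above its underside). z along its axis.
- tin2_mid (a point): Closed plain steel tin, a cylinder 60 mm across and 92 mm high, standing upright. The three look exactly alike; what is left in them differs from run to run: a tin weighs anything from about 105 g (empty) to about 495 g (full), which only lifting it tells. Point: its centre, half-way up (46 mm above its underside). z along its axis.
- tin3_mid (a point): Closed plain steel tin, a cylinder 60 mm across and 92 mm high, standing upright. The three look exactly alike; what is left in them differs from run to run: a tin weighs anything from about 105 g (empty) to about 495 g (full), which only lifting it tells. Point: its centre, half-way up (46 mm above its underside). z along its axis.
- cutter_mid (a point): Round pastry cutter: an open steel ring 60 mm across, 55 mm high, wall 3.5 mm, 60 g, standing on its rim. Point: its centre, half-way up (27.5 mm above its underside). z along its axis.
- mould: Bystander: small empty brown paper cake mould, an open cup 68 mm across and 55 mm high, standing among the tins on the board; leave it. Origin: centre of its underside.
- timer: Bystander: white round kitchen timer, 64 mm across, 41 mm high, among the tins on the board; leave it. Origin: centre of its underside.
- scraper: Bystander: dough scraper lying flat, steel blade 120 mm wide with a round wooden handle 24 mm thick; leave it. Origin: under the middle of the handle.
There are look-alikes about, which are no part of the job. What is shaped like the part that bears cutter_mid but pink is not meant.

How it is judged:
By the outcome, as a careful person would: the job done as asked, in the order asked, and still so for the second after the job is handed in, with the robot touching nothing.
It also fails if it takes over 72 s, if anything falls off the work surface, if the arm or the gripper's body presses on something with over 40 N, if the wrist force passes 120 N, or if a joint passes its speed limit or range.

## Working session

There is one attempt and no reset: what is moved stays moved. The work goes in short steps, Python scripts to look and compute and a shell command to move; the robot and the scene stay as the last step left them, time stands still between calls to the robot, and variables do not carry over. Pictures are saved under pics/ and viewed, at most 10 in all, crops included, and the job is handed in when it is done.

```bash
ls; mkdir -p pics; python3 - <<'E'
from plant import r, eyes
import cv2, numpy as np
for n in ["scene","side"]:
    d=eyes.camera(n); cv2.imwrite(f"pics/{n}0.png",d["color"])
    np.savez(f"{n}0.npz",**{k:v for k,v in d.items()})
    print(n,d["fx"],d["cx"],d["cy"],np.round(d["cam_to_world"],3).tolist(),(d["depth"]>0).mean(), [k for k in d])
print(r.get_obs())
E
```

```text
pics
scene 624.5060815087286 321.40383950967276 240.06630150000214 [[0.545, -0.574, 0.612, 1.424], [0.839, 0.367, -0.402, -0.598], [0.007, 0.732, 0.681, 1.163], [0.0, 0.0, 0.0, 1.0]] 0.9944368489583333 ['color', 'depth', 'fx', 'fy', 'cx', 'cy', 'cam_to_world']
side 514.2058797142553 318.6833068355717 238.88852655934468 [[0.912, 0.235, -0.336, 0.159], [-0.41, 0.535, -0.739, -0.737], [0.006, 0.812, 0.584, 0.751], [0.0, 0.0, 0.0, 1.0]] 0.9959049479166666 ['color', 'depth', 'fx', 'fy', 'cx', 'cy', 'cam_to_world']
{'time': 0.1, 'joint_pos': array([ 1.34799415e+00,  2.60599453e-01, -1.39307024e-01,  1.17271053e+00,
       -2.90788510e-06,  1.57078152e+00]), 'joint_velocities': array([ 3.83101165e-04, -4.62875707e-04,  2.12320306e-03,  2.10451688e-03,
       -3.66575631e-04, -5.18456985e-05]), 'joint_efforts': array([ 5.58789234e-04, -4.06507266e+01,  2.54527724e+01,  1.00806085e-02,
        1.09234469e-05, -1.50448204e-05]), 'tcp_pos': array([0.11586806, 0.51141117, 0.24453269]), 'eef_rot': array([ 1.11163407e-01,  9.93801725e-01, -9.04857821e-04, -9.97649911e-05]), 'wrist_force': array([-0.10255044, -0.47345061,  0.09308738]), 'ft_torque': array([ 0.02852753, -0.02618241, -0.00824234]), 'gripper_force': 0.0, 'gripper_width': 0.08571466630992298}
```

View pics/scene0.png

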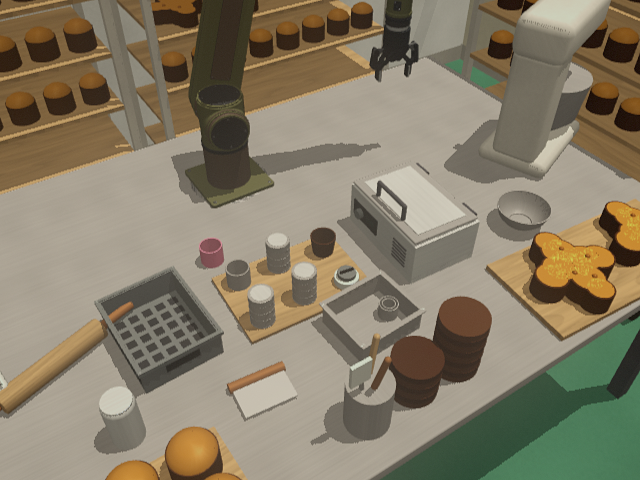

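View pics/side0.png

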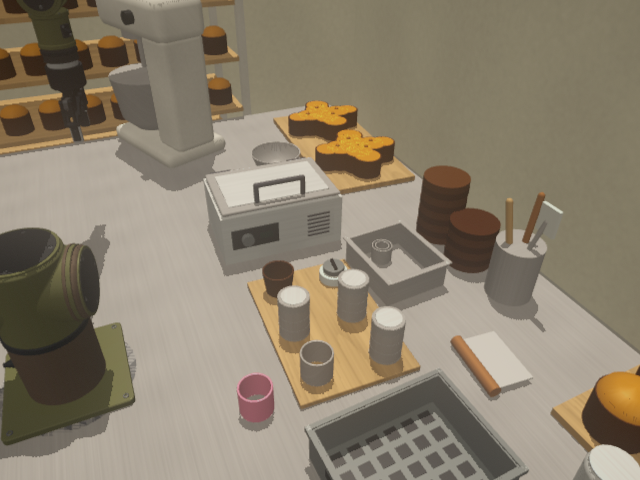

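The scene view shows tins at about (278,252), (304,283) and (261,305). The steel cutter is at (237,275), with the pink look-alike at (210,252). The mould is at (322,240), the timer at (346,275), the well at (415,215) with its handle at (391,197), the bin at (373,315) and the crate at (160,325). The side view agrees: tins at (294,312), (352,296) and (387,334), cutter at (317,363), pink cutter at (256,398). The jar at (122,418) is a larger look-alike of a tin, off the board.

```bash
cat > h.py <<'E'
import numpy as np, cv2
def cloud(d):
    v,u=np.mgrid[0:480,0:640]; z=d["depth"]
    P=np.stack([(u-d["cx"])/d["fx"]*z,-(v-d["cy"])/d["fy"]*z,-z,np.ones_like(z)],-1)@np.asarray(d["cam_to_world"]).T
    P=P[...,:3]; P[z==0]=np.nan
    return P
def hm(Ps,x0=.1,x1=.9,y0=-.5,y1=.6,c=.002):
    H=np.zeros((int((x1-x0)/c),int((y1-y0)/c)),np.float32)
    for P in Ps:
        p=P.reshape(-1,3);p=p[np.isfinite(p).all(1)]
        i=((p[:,0]-x0)/c).astype(int);j=((p[:,1]-y0)/c).astype(int)
        m=(i>=0)&(j>=0)&(i<H.shape[0])&(j<H.shape[1])&(p[:,2]<.3)
        np.maximum.at(H,(i[m],j[m]),p[m,2])
    return H
E
python3 - <<'E'
from h import *
D={n:np.load(f"{n}0.npz") for n in["scene","side"]}
P={n:cloud(D[n]) for n in D}
for n,t in (("scene",[(278,240),(304,268),(261,292),(237,265),(210,244),(322,232),(346,270),(391,185),(440,195)]),("side",[(294,296),(352,278),(387,318),(317,350),(256,385),(278,268),(333,265),(280,183)])):
    for u,v in t: print(n,u,v,np.round(P[n][v,u],3))
H=hm(P.values())
cv2.imwrite("pics/hm.png",cv2.resize(np.clip(H*1200,0,255).astype(np.uint8)[::-1,::-1],None,fx=1.4,fy=1.4))
np.save("H.npy",H)
E
```

```text
scene 278 240 [ 0.415 -0.064  0.104]
scene 304 268 [ 0.533 -0.061  0.104]
scene 261 292 [ 0.548 -0.185  0.106]
scene 237 265 [ 0.386 -0.168  0.047]
scene 210 244 [ 0.273 -0.189  0.041]
scene 322 232 [0.406 0.073 0.057]
scene 346 270 [0.552 0.049 0.053]
scene 391 185 [0.426 0.278 0.14 ]
scene 440 195 [0.532 0.357 0.144]
side 294 296 [ 0.413 -0.07   0.107]
side 352 278 [ 0.535 -0.067  0.107]
side 387 318 [ 0.543 -0.188  0.105]
side 317 350 [ 0.421 -0.157  0.045]
side 256 385 [ 0.299 -0.171  0.026]
side 278 268 [0.437 0.087 0.05 ]
side 333 265 [0.548 0.043 0.054]
side 280 183 [0.496 0.218 0.178]
```

View pics/hm.png

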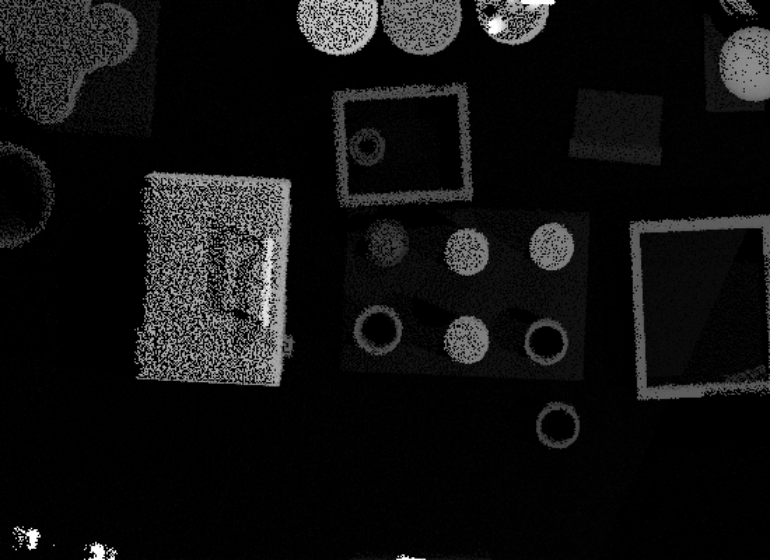

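The top-down height map (x up, y left) shows everything clearly. The well is at (215,280) with its handle bar at (268,282), and the bin is at (402,145) with the nest at (366,147). The tins are at (467,252), (551,246) and (466,340), and the open steel ring, the cutter, is at (546,342). The pink ring at (557,425) is off the board. The crate is at (705,305). Next step is fitting numeric poses and checking the cutter in a crop.

```bash
python3 - <<'E'
from h import *
D={n:np.load(f"{n}0.npz") for n in["scene","side"]}
P={n:cloud(D[n]) for n in D}
H=np.load("H.npy")
def comps(name,lo,hi,box,minA=40):
    x0,x1,y0,y1=box
    for src in ("scene","side"):
        p=P[src].reshape(-1,3); p=p[np.isfinite(p).all(1)]
        m=(p[:,2]>lo)&(p[:,2]<hi)&(p[:,0]>x0)&(p[:,0]<x1)&(p[:,1]>y0)&(p[:,1]<y1); q=p[m]
        if len(q)<20: print(name,src,len(q));continue
        (c,s,a)=cv2.minAreaRect((q[:,:2]*1000).astype(np.float32)); (e,rad)=cv2.minEnclosingCircle((q[:,:2]*1000).astype(np.float32))
        print(name,src,len(q),"rect",np.round(c,1),np.round(s,1),round(a,1),"circ",np.round(e,1),round(rad,1),"z",np.round(np.median(q[:,2]),4))
def xy(u,v): return .9-(v/1.4)*.002,.6-(u/1.4)*.002
def around(n,u,v,lo,hi,r=.045):
    x,y=xy(u,v); comps(n,lo,hi,(x-r,x+r,y-r,y+r))
around("tinA",467,252,.098,.115);around("tinB",551,246,.098,.115);around("tinC",466,340,.098,.115)
around("cutter",546,342,.060,.075);around("pink",557,425,.045,.07);around("mould",378,330,.060,.075);around("timer",387,243,.045,.07)
around("nest",366,147,.038,.05,.035)
comps("bin",.058,.075,(.595,.8,-.09,.15))
comps("crate",.068,.085,(.3,.62,-.52,-.29))
comps("handle",.168,.19,(.4,.6,.15,.35))
comps("lid",.127,.145,(.3,.68,.15,.45))
comps("board",.009,.0135,(.36,.61,-.26,.13))
d=D["scene"]["color"]; cv2.imwrite("pics/crop.png",cv2.resize(d[215:345,190:370],None,fx=4,fy=4,interpolation=cv2.INTER_CUBIC))
E
```

```text
tinA scene 402 rect [539.6 -66.2] [59.4 63.8] 62.7 circ [540.3 -65.6] 33.8 z 0.1043
tinA side 564 rect [538.3 -66.7] [61.6 59.8] 28.9 circ [538.2 -67.4] 32.2 z 0.1057
tinB scene 450 rect [ 549.2 -188. ] [59.3 63.8] 74.0 circ [ 548.3 -188.1] 32.7 z 0.104
tinB side 733 rect [ 544.9 -188. ] [61.  60.1] 58.0 circ [ 546.1 -187.7] 31.5 z 0.1055
tinC scene 355 rect [415.  -66.4] [59.7 64.6] 82.5 circ [414.1 -65.9] 34.1 z 0.1044
tinC side 640 rect [412.  -65.9] [61.4 60.3] 86.1 circ [410.7 -65.6] 32.2 z 0.1057
cutter scene 150 rect [ 412.  -180.1] [62.  61.4] 29.7 circ [ 410.8 -178. ] 34.7 z 0.0651
cutter side 337 rect [ 409. -180.] [58.9 58.4] 40.1 circ [ 409.1 -180.1] 30.8 z 0.0666
pink scene 181 rect [ 292.3 -197.1] [57.1 64.7] 66.3 circ [ 293.3 -196.5] 33.0 z 0.0518
pink side 466 rect [ 289.9 -196.6] [61.3 57.9] 70.7 circ [ 290.  -196.5] 31.0 z 0.054
mould scene 162 rect [429.8  59.3] [65.  72.6] 57.2 circ [428.9  60.4] 37.7 z 0.0654
mould side 283 rect [427.   60.6] [67.9 65.1] 67.9 circ [427.7  60.2] 35.3 z 0.0663
timer scene 186 rect [554.8  47.8] [47.4 44.6] 0.7 circ [555.   48.7] 24
[... 436 characters left out ...]
e scene 1984 rect [ 460.5 -406. ] [258.4 201.3] 2.8 circ [ 461.8 -406.6] 160.5 z 0.0759
crate side 3382 rect [ 459.6 -405.4] [252.1 202.5] 2.8 circ [ 460.  -405.5] 160.1 z 0.0773
handle scene 205 rect [499.3 219.3] [ 14.6 124.5] 87.1 circ [499.3 218.3] 62.3 z 0.184
handle side 322 rect [494.6 219.6] [ 15.8 120.4] 85.7 circ [494.7 220.3] 60.2 z 0.1845
lid scene 5105 rect [503.8 296.6] [210.8 290.5] 87.8 circ [502.8 295.1] 170.6 z 0.1392
lid side 4761 rect [497.4 297.3] [214.8 288.2] 87.7 circ [496. 291.] 172.0 z 0.1409
board scene 2994 rect [484.9 -64.7] [347.3 238.7] 88.1 circ [484.7 -76.1] 197.3 z 0.0115
board side 4262 rect [480.9 -64.4] [347.7 235.7] 87.7 circ [482.6 -64.2] 207.6 z 0.0126
```

View pics/crop.png

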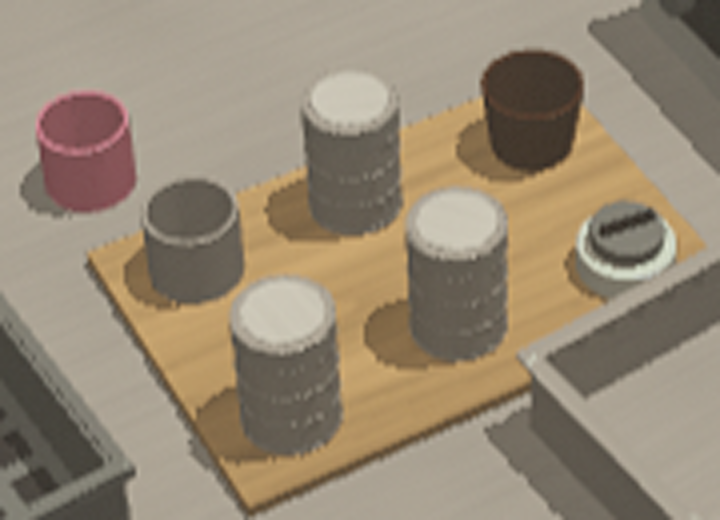

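The crop confirms the choices. The plain steel open ring at (193,235) is the cutter, the pink ring at (85,150) is off the board and not wanted, the three tins look alike, and the mould (532,110) and timer (627,250) stay put. Now I move to the lid handle at about (497, 219.5, 180) mm.

```bash
R='python3 -m handwheel'
python3 -m handwheel '[{"dx":32,"dy":-25,"roll":5,"hand":-1},{"dx":64,"dy":-50,"roll":10.4,"hand":-1},{"dx":96,"dy":-74,"roll":10.4,"hand":-1},{"dx":128,"dy":-98,"roll":10.4,"hand":-1},{"dx":160,"dy":-122,"roll":10.4,"hand":-1}]' 30
python3 -m handwheel '[{"dx":32,"dy":-25,"hand":-1},{"dx":64,"dy":-50,"hand":-1},{"dx":96,"dy":-74,"hand":-1},{"dx":128,"dy":-98,"hand":-1},{"dx":160,"dy":-122,"hand":-1}]'
python3 -m handwheel '[{"dx":32,"dy":-24,"hand":-1},{"dx":61,"dy":-48,"hand":-1},{"dx":61,"dy":-48,"hand":-1},{"dx":61,"dy":-48,"hand":-1}]'
python3 - <<'E'
from plant import r,eyes
import cv2
o=r.get_obs(); d=eyes.camera("wrist"); cv2.imwrite("pics/w1.png",d["color"]); print(o["joint_pos"].round(3),d["hand_eye"].round(3).tolist(),d["fx"],d["cx"],d["cy"])
E
```

```text
[ 1.348  0.261 -0.139  1.173 -0.     1.571] [[0.001, 0.955, 0.296, 0.076], [1.0, -0.001, -0.0, -0.0], [-0.0, 0.296, -0.955, -0.129], [0.0, 0.0, 0.0, 1.0]] 373.5663085072945 321.25691690579936 239.22376273922373schema error: expected keys dx, dy, dz, roll, hand
schema error: expected keys dx, dy, dz, roll, hand
schema error: expected keys dx, dy, dz, roll, hand
```

View pics/w1.png

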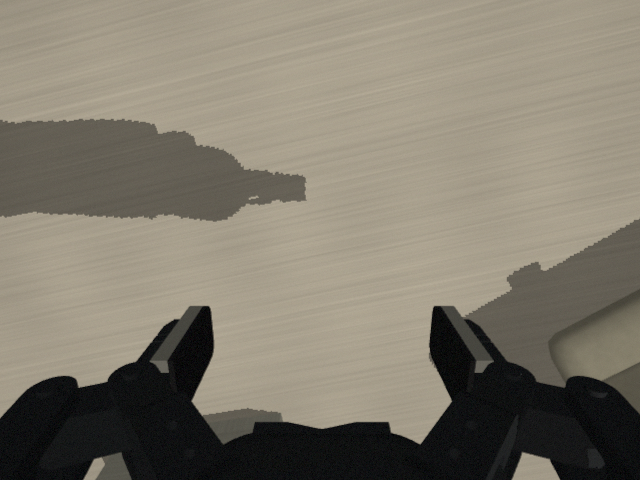

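The arm hasn't moved, because every row needs all five keys. The picture shows only the open fingers at (190,345) and (455,345) over bare bench. I'll retype the rows in full.

```bash
python3 -m handwheel '[{"dx":32,"dy":-25,"dz":0,"roll":5,"hand":-1},{"dx":64,"dy":-50,"dz":0,"roll":10.4,"hand":-1},{"dx":96,"dy":-74,"dz":0,"roll":10.4,"hand":-1},{"dx":128,"dy":-98,"dz":0,"roll":10.4,"hand":-1},{"dx":160,"dy":-122,"dz":0,"roll":10.4,"hand":-1}]' 30
python3 -m handwheel '[{"dx":32,"dy":-25,"dz":0,"roll":0,"hand":-1},{"dx":64,"dy":-50,"dz":0,"roll":0,"hand":-1},{"dx":96,"dy":-74,"dz":0,"roll":0,"hand":-1},{"dx":128,"dy":-98,"dz":0,"roll":0,"hand":-1},{"dx":160,"dy":-122,"dz":0,"roll":0,"hand":-1}]'
python3 -m handwheel '[{"dx":32,"dy":-24,"dz":0,"roll":0,"hand":-1},{"dx":61,"dy":-48,"dz":0,"roll":0,"hand":-1},{"dx":61,"dy":-48,"dz":0,"roll":0,"hand":-1},{"dx":61,"dy":-48,"dz":0,"roll":0,"hand":-1}]'
cat >> h.py <<'E'
def wcloud(d,o):
    from scipy.spatial.transform import Rotation as R
    T=np.eye(4);T[:3,:3]=R.from_quat(o["eef_rot"]).as_matrix();T[:3,3]=o["tcp_pos"]
    e=dict(d);e["cam_to_world"]=T@d["hand_eye"]; return cloud(e)
E
python3 - <<'E'
from plant import r,eyes
from h import *
o=r.get_obs(); d=eyes.camera("wrist"); P=wcloud(d,o).reshape(-1,3)
print(o["joint_pos"].round(3),o["tcp_pos"],o["eef_rot"])
q=P[(P[:,2]>.16)&(P[:,2]<.2)&(abs(P[:,0]-.497)<.12)&(abs(P[:,1]-.22)<.05)]
print(len(q),np.median(q,0),cv2.minAreaRect((q[:,:2]*1000).astype(np.float32)),np.percentile(q[:,2],98))
E
```

```text
time: 0.57
tcp_pos: [0.2769, 0.3886, 0.2451]
eef_rot: [0.02, 1.0, -0.0, -0.0]
wrist_force: [-0.4, 1.1, -0.1]
gripper_width: 0.0853
gripper_force: 0.0
time: 0.98
tcp_pos: [0.4371, 0.2663, 0.2451]
eef_rot: [0.021, 1.0, -0.0, -0.0]
wrist_force: [0.8, 1.0, 0.2]
gripper_width: 0.0856
gripper_force: 0.0
time: 1.32
tcp_pos: [0.4981, 0.2185, 0.2446]
eef_rot: [0.023, 1.0, -0.0, -0.0]
wrist_force: [-0.6, 0.9, -0.9]
gripper_width: 0.0852
gripper_force: 0.0
[ 0.413  0.293 -0.093  1.186  0.     0.458] [0.49808872 0.21853534 0.24464988] [ 2.25636331e-02  9.99745279e-01 -1.00358438e-04 -4.99337776e-04]
4547 [0.48533102 0.22267996 0.18616639] ((494.64093017578125, 222.71507263183594), (11.955342292785645, 121.01516723632812), 87.36886596679688) 0.18807414390207527
```

```bash
python3 -m handwheel '[{"dx":-2,"dy":2,"dz":-25,"roll":0,"hand":-1},{"dx":-2,"dy":2,"dz":-50,"roll":0,"hand":-1},{"dx":-2,"dy":2,"dz":-70,"roll":0,"hand":-1},{"dx":-2,"dy":2,"dz":-70,"roll":0,"hand":0},{"dx":-2,"dy":2,"dz":-70,"roll":0,"hand":1}]' 40
python3 -m handwheel '[{"dx":0,"dy":0,"dz":0,"roll":0,"hand":1},{"dx":0,"dy":0,"dz":0,"roll":0,"hand":1},{"dx":0,"dy":0,"dz":0,"roll":0,"hand":1},{"dx":0,"dy":0,"dz":0,"roll":0,"hand":1},{"dx":0,"dy":0,"dz":0,"roll":0,"hand":1}]'
python3 - <<'E'
import numpy as np
# arc: handle in (s along well +y, z) from start
y=np.radians(-2.6)
for n in range(0,19):
    t=1.68*n/18
    s=-175*np.cos(t)+50*np.sin(t)+175; z=175*np.sin(t)+50*np.cos(t)-50
    print(n,round(t,2),"dx %.1f dy %.1f dz %.1f"%(-s*np.sin(y),s*np.cos(y),z))
E
```

```text
time: 1.78
tcp_pos: [0.4929, 0.2226, 0.1746]
eef_rot: [0.02, 1.0, -0.001, -0.002]
wrist_force: [0.2, 0.8, 0.5]
gripper_width: 0.0636
gripper_force: 0.0
time: 2.2
tcp_pos: [0.4957, 0.2223, 0.1763]
eef_rot: [0.021, 1.0, 0.0, 0.001]
wrist_force: [-0.6, -0.5, 1.0]
gripper_width: 0.0107
gripper_force: 38.9
0 0.0 dx 0.0 dy 0.0 dz 0.0
1 0.09 dx 0.2 dy 5.4 dz 16.1
2 0.19 dx 0.6 dy 12.3 dz 31.6
3 0.28 dx 0.9 dy 20.6 dz 46.4
4 0.37 dx 1.4 dy 30.3 dz 60.4
5 0.47 dx 1.9 dy 41.2 dz 73.4
6 0.56 dx 2.4 dy 53.2 dz 85.3
7 0.65 dx 3.0 dy 66.4 dz 96.1
8 0.75 dx 3.7 dy 80.4 dz 105.6
9 0.84 dx 4.3 dy 95.3 dz 113.7
10 0.93 dx 5.0 dy 110.9 dz 120.4
11 1.03 dx 5.8 dy 127.1 dz 125.6
12 1.12 dx 6.5 dy 143.6 dz 129.3
13 1.21 dx 7.3 dy 160.4 dz 131.4
14 1.31 dx 8.1 dy 177.4 dz 132.0
15 1.4 dx 8.8 dy 194.3 dz 131.0
16 1.49 dx 9.6 dy 211.1 dz 128.3
17 1.59 dx 10.3 dy 227.5 dz 124.2
18 1.68 dx 11.1 dy 243.5 dz 118.5
```

```bash
python3 -m handwheel '[{"dx":0,"dy":5,"dz":16,"roll":0,"hand":1},{"dx":0.5,"dy":12,"dz":31.5,"roll":0,"hand":1},{"dx":1,"dy":20.5,"dz":46.5,"roll":0,"hand":1},{"dx":1.5,"dy":30,"dz":60.5,"roll":0,"hand":1},{"dx":2,"dy":41,"dz":73.5,"roll":0,"hand":1}]'
python3 -m handwheel '[{"dx":0.5,"dy":12,"dz":12,"roll":0,"hand":1},{"dx":1,"dy":25,"dz":22.5,"roll":0,"hand":1},{"dx":2,"dy":39,"dz":32,"roll":0,"hand":1},{"dx":2.5,"dy":54,"dz":40,"roll":0,"hand":1},{"dx":3,"dy":70,"dz":47,"roll":0,"hand":1}]'
```

```text
time: 2.62
tcp_pos: [0.4975, 0.2605, 0.2483]
eef_rot: [0.022, 1.0, -0.003, 0.0]
wrist_force: [4.4, -6.1, -5.5]
gripper_width: 0.0106
gripper_force: 39.1
time: 3.03
tcp_pos: [0.5011, 0.3277, 0.2986]
eef_rot: [0.023, 1.0, -0.005, 0.002]
wrist_force: [2.0, -13.8, 11.1]
gripper_width: 0.01
gripper_force: 38.9
```

```bash
python3 -m handwheel '[{"dx":1,"dy":16,"dz":5,"roll":0,"hand":1},{"dx":1.5,"dy":32.5,"dz":9,"roll":0,"hand":1},{"dx":2,"dy":49,"dz":11,"roll":0,"hand":1},{"dx":3,"dy":66,"dz":11.5,"roll":0,"hand":1},{"dx":4,"dy":83,"dz":10.5,"roll":0,"hand":1}]'
python3 -m handwheel '[{"dx":0.5,"dy":16.5,"dz":-2.5,"roll":0,"hand":1},{"dx":1.5,"dy":33,"dz":-7,"roll":0,"hand":1},{"dx":2,"dy":48,"dz":-12,"roll":0,"hand":1},{"dx":2,"dy":48,"dz":-12,"roll":0,"hand":1},{"dx":2,"dy":48,"dz":-12,"roll":0,"hand":1}]'
python3 - <<'E'
from plant import r,eyes
import cv2,numpy as np
a=eyes.camera("scene")["color"][60:300,280:520];b=eyes.camera("side")["color"][60:300,140:380]
cv2.imwrite("pics/lid.png",cv2.resize(np.hstack([a,b]),None,fx=1.6,fy=1.6))
E
```

```text
time: 3.45
tcp_pos: [0.5055, 0.4144, 0.3095]
eef_rot: [0.022, 1.0, -0.001, 0.003]
wrist_force: [1.3, -6.4, 7.9]
gripper_width: 0.0102
gripper_force: 43.2
time: 3.87
tcp_pos: [0.5082, 0.4661, 0.2949]
eef_rot: [0.021, 1.0, 0.002, 0.002]
wrist_force: [4.9, 2.8, -0.6]
gripper_width: 0.0107
gripper_force: 43.9
```

View pics/lid.png

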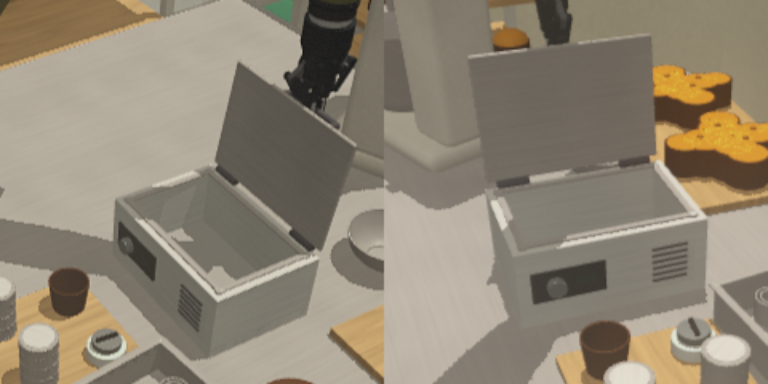

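The lid stands open, slightly past upright, with the fingers still on its bar at (315,110) in the left half. I'll release by a small opening, since the lid is 42 mm from the bar, then rise clear.

```bash
python3 -m handwheel '[{"dx":0,"dy":0,"dz":0,"roll":0,"hand":0.3},{"dx":0,"dy":0,"dz":0,"roll":0,"hand":0.3},{"dx":0,"dy":0,"dz":0,"roll":0,"hand":0.3},{"dx":0,"dy":0,"dz":0,"roll":0,"hand":0.3},{"dx":0,"dy":0,"dz":10,"roll":0,"hand":0.3}]'
python3 -m handwheel '[{"dx":0,"dy":0,"dz":25,"roll":0,"hand":0.3},{"dx":0,"dy":0,"dz":50,"roll":0,"hand":0.3},{"dx":0,"dy":0,"dz":75,"roll":0,"hand":0.3},{"dx":0,"dy":0,"dz":85,"roll":0,"hand":0.3},{"dx":0,"dy":0,"dz":85,"roll":0,"hand":0.3}]'
```

```text
time: 4.38
tcp_pos: [0.5051, 0.4629, 0.3025]
eef_rot: [0.021, 1.0, -0.002, -0.001]
wrist_force: [-0.4, -0.3, -1.0]
gripper_width: 0.0297
gripper_force: 0.0
time: 4.8
tcp_pos: [0.5062, 0.4634, 0.3919]
eef_rot: [0.021, 1.0, 0.001, 0.001]
wrist_force: [-0.2, -1.2, 0.4]
gripper_width: 0.03
gripper_force: 0.0
```

```bash
python3 -m handwheel '[{"dx":-5,"dy":-32,"dz":0,"roll":-4,"hand":-1},{"dx":-10,"dy":-64,"dz":0,"roll":-8,"hand":-1},{"dx":-14,"dy":-96,"dz":0,"roll":-12,"hand":-1},{"dx":-19,"dy":-128,"dz":0,"roll":-16,"hand":-1},{"dx":-24,"dy":-160,"dz":0,"roll":-21,"hand":-1}]'
python3 -m handwheel '[{"dx":-5,"dy":-32,"dz":-10,"roll":-4,"hand":-1},{"dx":-10,"dy":-64,"dz":-20,"roll":-8,"hand":-1},{"dx":-14,"dy":-96,"dz":-30,"roll":-12,"hand":-1},{"dx":-19,"dy":-128,"dz":-40,"roll":-16,"hand":-1},{"dx":-24,"dy":-160,"dz":-50,"roll":-21,"hand":-1}]'
python3 -m handwheel '[{"dx":-5,"dy":-32,"dz":-16,"roll":-4,"hand":-1},{"dx":-10,"dy":-64,"dz":-32,"roll":-8,"hand":-1},{"dx":-14,"dy":-96,"dz":-48,"roll":-12,"hand":-1},{"dx":-19,"dy":-128,"dz":-64,"roll":-16,"hand":-1},{"dx":-24,"dy":-160,"dz":-80,"roll":-21,"hand":-1}]'
python3 -m handwheel '[{"dx":-5,"dy":-32,"dz":-10,"roll":-4,"hand":-1},{"dx":-10,"dy":-64,"dz":-20,"roll":-8,"hand":-1},{"dx":-14,"dy":-96,"dz":-30,"roll":-12,"hand":-1},{"dx":-19,"dy":-128,"dz":-40,"roll":-16,"hand":-1},{"dx":-24,"dy":-160,"dz":-50,"roll":-21,"hand":-1}]'
python3 - <<'E'
from plant import r,eyes
from h import *
o=r.get_obs(); d=eyes.camera("wrist"); P=wcloud(d,o).reshape(-1,3)
print(o["joint_pos"].round(3),o["tcp_pos"],o["eef_rot"].round(3))
for n,x,y,lo,hi in (("cut",.41,-.18,.055,.075),("tinC",.412,-.066,.095,.115),("tinB",.547,-.188,.095,.115),("tinA",.539,-.0665,.095,.115)):
    q=P[(P[:,2]>lo)&(P[:,2]<hi)&(abs(P[:,0]-x)<.045)&(abs(P[:,1]-y)<.045)]
    if len(q)>20: print(n,len(q),cv2.minEnclosingCircle((q[:,:2]*1000).astype(np.float32)),np.median(q[:,2]))
E
```

```text
time: 5.22
tcp_pos: [0.4804, 0.3014, 0.3873]
eef_rot: [0.204, 0.979, -0.002, -0.001]
wrist_force: [0.0, -0.8, 0.4]
gripper_width: 0.0852
gripper_force: 0.0
time: 5.63
tcp_pos: [0.4557, 0.1416, 0.3371]
eef_rot: [0.379, 0.925, -0.002, -0.001]
wrist_force: [0.3, -0.9, 1.1]
gripper_width: 0.0852
gripper_force: 0.0
time: 6.05
tcp_pos: [0.4312, -0.0177, 0.257]
eef_rot: [0.542, 0.841, -0.001, -0.001]
wrist_force: [0.3, 0.2, -0.0]
gripper_width: 0.0853
gripper_force: 0.0
time: 6.47
tcp_pos: [0.4071, -0.1769, 0.2073]
eef_rot: [0.686, 0.728, -0.001, -0.002]
wrist_force: [0.1, -0.1, 0.7]
gripper_width: 0.0852
gripper_force: 0.0
[-4.090e-01  1.460e-01 -3.890e-01  1.039e+00 -1.000e-03  1.102e+00] [ 0.4071039  -0.17689126  0.20730379] [ 0.686  0.728 -0.001 -0.002]
cut 1593 ((409.7809143066406, -178.3487548828125), 30.155038833618164) 0.06655512637442995
tinC 9780 ((412.1687316894531, -64.73011779785156), 30.462818145751953) 0.1047285262823363
tinB 6544 ((546.091064453125, -186.0787811279297), 31.068389892578125) 0.10447804465454359
tinA 10244 ((538.5726928710938, -64.96757507324219), 31.489913940429688) 0.10450694193686258
```

```bash
python3 -m handwheel '[{"dx":3,"dy":-2,"dz":-38,"roll":0,"hand":-1},{"dx":3,"dy":-2,"dz":-76,"roll":0,"hand":-1},{"dx":3,"dy":-2,"dz":-114,"roll":0,"hand":-1},{"dx":3,"dy":-2,"dz":-145,"roll":0,"hand":-1},{"dx":3,"dy":-2,"dz":-165,"roll":0,"hand":-1}]' 30
python3 -m handwheel '[{"dx":0,"dy":0,"dz":0,"roll":0,"hand":-1},{"dx":0,"dy":0,"dz":0,"roll":0,"hand":1},{"dx":0,"dy":0,"dz":0,"roll":0,"hand":1},{"dx":0,"dy":0,"dz":0,"roll":0,"hand":1},{"dx":0,"dy":0,"dz":0,"roll":0,"hand":1}]'
python3 -m handwheel '[{"dx":0,"dy":0,"dz":20,"roll":0,"hand":1},{"dx":0,"dy":0,"dz":60,"roll":0,"hand":1},{"dx":0,"dy":0,"dz":100,"roll":0,"hand":1},{"dx":0,"dy":0,"dz":140,"roll":0,"hand":1},{"dx":0,"dy":0,"dz":160,"roll":0,"hand":1}]'
```

```text
time: 6.93
tcp_pos: [0.4082, -0.1763, 0.0404]
eef_rot: [0.684, 0.729, -0.002, -0.004]
wrist_force: [0.3, 0.1, -0.3]
gripper_width: 0.0854
gripper_force: 0.0
time: 7.35
tcp_pos: [0.4141, -0.1785, 0.0458]
eef_rot: [0.684, 0.729, 0.0, 0.001]
wrist_force: [0.3, 0.7, -0.4]
gripper_width: 0.059
gripper_force: 32.3
time: 7.77
tcp_pos: [0.4153, -0.1789, 0.2102]
eef_rot: [0.684, 0.729, 0.002, 0.004]
wrist_force: [0.5, 0.1, -0.4]
gripper_width: 0.0589
gripper_force: 32.8
```

```bash
python3 -m handwheel '[{"dx":28,"dy":16,"dz":0,"roll":0,"hand":1},{"dx":56,"dy":32,"dz":0,"roll":0,"hand":1},{"dx":84,"dy":49,"dz":0,"roll":0,"hand":1},{"dx":112,"dy":65,"dz":0,"roll":0,"hand":1},{"dx":140,"dy":81,"dz":0,"roll":0,"hand":1}]'
python3 -m handwheel '[{"dx":28,"dy":16,"dz":0,"roll":0,"hand":1},{"dx":56,"dy":32,"dz":0,"roll":0,"hand":1},{"dx":84,"dy":49,"dz":0,"roll":0,"hand":1},{"dx":112,"dy":65,"dz":0,"roll":0,"hand":1},{"dx":142,"dy":82,"dz":0,"roll":0,"hand":1}]'
python3 -m handwheel '[{"dx":0,"dy":0,"dz":0,"roll":0,"hand":1},{"dx":0,"dy":0,"dz":0,"roll":0,"hand":1}]'
python3 - <<'E'
from plant import r,eyes
from h import *
o=r.get_obs(); d=eyes.camera("wrist"); P=wcloud(d,o).reshape(-1,3)
print(o["joint_pos"].round(3),o["tcp_pos"],o["eef_rot"].round(3))
T=o["tcp_pos"]
q=P[(P[:,2]>T[2]-.02)&(P[:,2]<T[2]+.05)&(np.hypot(*(P[:,:2]-T[:2]).T)<.033)]
print("held",len(q),q.min(0),q.max(0))
for n,lo,hi in (("rim",.058,.075),("floor",-.01,.02)):
    q=P[(P[:,2]>lo)&(P[:,2]<hi)&(P[:,0]>.6)&(P[:,0]<.8)&(P[:,1]>-.09)&(P[:,1]<.15)]
    print(n,len(q),cv2.minAreaRect((q[:,:2]*1000).astype(np.float32)),np.median(q[:,2]))
E
```

```text
time: 8.18
tcp_pos: [0.5546, -0.0961, 0.2058]
eef_rot: [0.684, 0.729, 0.001, 0.001]
wrist_force: [0.6, -0.0, -0.8]
gripper_width: 0.0593
gripper_force: 32.8
time: 8.6
tcp_pos: [0.6962, -0.0141, 0.2057]
eef_rot: [0.684, 0.729, 0.0, 0.001]
wrist_force: [1.0, -0.5, -1.3]
gripper_width: 0.0593
gripper_force: 32.8
time: 8.77
tcp_pos: [0.6963, -0.0138, 0.2042]
eef_rot: [0.684, 0.73, 0.0, 0.0]
wrist_force: [-0.6, -0.1, -0.9]
gripper_width: 0.0592
gripper_force: 32.9
[-0.02   0.579  0.265  1.256 -0.     1.486] [ 0.69630472 -0.0137851   0.20415074] [0.684 0.73  0.    0.   ]
held 22721 [ 0.6636842  -0.04248546  0.18415249] [0.72797818 0.01607068 0.25314714]
rim 15861 ((691.8563232421875, 25.404640197753906), (164.55674743652344, 190.84576416015625), 3.306687116622925) 0.0662007086871838
floor 38234 ((700.0302124023438, 38.73638916015625), (199.9328155517578, 222.50540161132812), 0.0026082703843712807) 0.004103607106803575
```

```bash
python3 -m handwheel '[{"dx":-1,"dy":-1,"dz":-35,"roll":0,"hand":1},{"dx":-1,"dy":-1,"dz":-70,"roll":0,"hand":1},{"dx":-1,"dy":-1,"dz":-105,"roll":0,"hand":1},{"dx":-1,"dy":-1,"dz":-135,"roll":0,"hand":1},{"dx":-1,"dy":-1,"dz":-150,"roll":0,"hand":1}]'
python3 -m handwheel '[{"dx":0,"dy":0,"dz":-6,"roll":0,"hand":1},{"dx":0,"dy":0,"dz":-11,"roll":0,"hand":1},{"dx":0,"dy":0,"dz":-14,"roll":0,"hand":1},{"dx":0,"dy":0,"dz":-14,"roll":0,"hand":1},{"dx":0,"dy":0,"dz":-14,"roll":0,"hand":1}]'
python3 -m handwheel '[{"dx":0,"dy":0,"dz":-1,"roll":0,"hand":1},{"dx":0,"dy":0,"dz":-2,"roll":0,"hand":1},{"dx":0,"dy":0,"dz":-2,"roll":0,"hand":1}]'
```

```text
time: 9.23
tcp_pos: [0.6898, -0.0171, 0.0511]
eef_rot: [0.685, 0.729, -0.002, -0.002]
wrist_force: [-0.0, -0.0, 0.1]
gripper_width: 0.0591
gripper_force: 32.9
time: 9.65
tcp_pos: [0.695, -0.0162, 0.0421]
eef_rot: [0.684, 0.729, 0.001, 0.001]
wrist_force: [1.2, -0.2, 0.1]
gripper_width: 0.0589
gripper_force: 32.9
time: 9.9
tcp_pos: [0.6943, -0.0159, 0.0388]
eef_rot: [0.684, 0.729, 0.0, 0.0]
wrist_force: [-0.5, -0.3, 0.5]
gripper_width: 0.0592
gripper_force: 32.9
```

```bash
python3 -m handwheel '[{"dx":0,"dy":0,"dz":-0.5,"roll":0,"hand":1},{"dx":0,"dy":0,"dz":-1,"roll":0,"hand":1},{"dx":0,"dy":0,"dz":-1.5,"roll":0,"hand":1},{"dx":0,"dy":0,"dz":-1.5,"roll":0,"hand":1}]'
python3 -m handwheel '[{"dx":0,"dy":0,"dz":-0.5,"roll":0,"hand":1},{"dx":0,"dy":0,"dz":-1,"roll":0,"hand":1},{"dx":0,"dy":0,"dz":-1.5,"roll":0,"hand":1},{"dx":0,"dy":0,"dz":-1.5,"roll":0,"hand":1}]'
```

```text
time: 10.23
tcp_pos: [0.6942, -0.0159, 0.0376]
eef_rot: [0.684, 0.729, 0.0, 0.0]
wrist_force: [-1.4, 0.0, 4.4]
gripper_width: 0.0594
gripper_force: 33.3
time: 10.57
tcp_pos: [0.6942, -0.0159, 0.0375]
eef_rot: [0.684, 0.729, 0.0, 0.0]
wrist_force: [-5.0, 0.4, 10.9]
gripper_width: 0.0591
gripper_force: 33.9
```

```bash
python3 -m handwheel '[{"dx":0,"dy":0,"dz":1.5,"roll":0,"hand":-0.8},{"dx":0,"dy":0,"dz":1.5,"roll":0,"hand":-0.8},{"dx":0,"dy":0,"dz":1.5,"roll":0,"hand":-0.8},{"dx":0,"dy":0,"dz":20,"roll":0,"hand":-0.8},{"dx":0,"dy":0,"dz":60,"roll":0,"hand":-0.8}]'
python3 -m handwheel '[{"dx":0,"dy":0,"dz":40,"roll":6,"hand":-1},{"dx":0,"dy":0,"dz":80,"roll":13,"hand":-1},{"dx":-30,"dy":-10,"dz":100,"roll":20,"hand":-1},{"dx":-60,"dy":-20,"dz":100,"roll":27,"hand":-1},{"dx":-90,"dy":-30,"dz":100,"roll":34,"hand":-1}]'
python3 -m handwheel '[{"dx":-20,"dy":-5,"dz":0,"roll":7,"hand":-1},{"dx":-40,"dy":-10,"dz":0,"roll":14,"hand":-1},{"dx":-65,"dy":-20,"dz":0,"roll":21,"hand":-1},{"dx":-65,"dy":-20,"dz":0,"roll":28,"hand":-1},{"dx":-65,"dy":-20,"dz":0,"roll":35,"hand":-1}]'
python3 -m handwheel '[{"dx":0,"dy":0,"dz":0,"roll":7,"hand":-1},{"dx":0,"dy":0,"dz":0,"roll":14,"hand":-1},{"dx":0,"dy":0,"dz":0,"roll":17.3,"hand":-1},{"dx":0,"dy":0,"dz":0,"roll":17.3,"hand":-1}]'
python3 - <<'E'
from plant import r,eyes
from h import *
d=eyes.camera("scene"); P=cloud(d)
for n,lo,hi,x0,x1,y0,y1 in (("cut",.052,.066,.65,.74,-.05,.012),):
    q=P[(P[...,2]>lo)&(P[...,2]<hi)&(P[...,0]>x0)&(P[...,0]<x1)&(P[...,1]>y0)&(P[...,1]<y1)]
    print(n,len(q),cv2.minEnclosingCircle((q[:,:2]*1000).astype(np.float32)),np.median(q[:,2]))
o=r.get_obs(); print(o["joint_pos"].round(3),o["tcp_pos"],o["wrist_force"])
E
```

```text
time: 10.98
tcp_pos: [0.6892, -0.0159, 0.0891]
eef_rot: [0.684, 0.729, -0.004, -0.005]
wrist_force: [0.7, 0.4, -0.5]
gripper_width: 0.0768
gripper_force: 0.0
time: 11.4
tcp_pos: [0.6049, -0.0463, 0.197]
eef_rot: [0.438, 0.899, 0.001, 0.002]
wrist_force: [-0.5, -0.9, -1.4]
gripper_width: 0.0853
gripper_force: 0.0
time: 11.82
tcp_pos: [0.5371, -0.0664, 0.195]
eef_rot: [0.149, 0.989, -0.0, -0.001]
wrist_force: [1.4, -0.4, 0.0]
gripper_width: 0.0857
gripper_force: 0.0
time: 12.15
tcp_pos: [0.5389, -0.066, 0.1949]
eef_rot: [0.0, 1.0, 0.0, -0.0]
wrist_force: [0.0, 0.6, 0.5]
gripper_width: 0.0857
gripper_force: 0.0
cut 176 ((695.5718994140625, -19.674142837524414), 31.50375747680664) 0.057678143265711634
[-0.122  0.317 -0.192  1.063  0.    -0.119] [ 0.5388854  -0.06597435  0.19490653] [ 0.13601133 -0.13431409 -0.11272889]
```

```bash
python3 -m handwheel '[{"dx":0,"dy":0,"dz":-35,"roll":0,"hand":-1},{"dx":0,"dy":0,"dz":-70,"roll":0,"hand":-1},{"dx":0,"dy":0,"dz":-100,"roll":0,"hand":-1},{"dx":0,"dy":0,"dz":-121,"roll":0,"hand":-1},{"dx":0,"dy":0,"dz":-121,"roll":0,"hand":-1}]' 45
python3 -m handwheel '[{"dx":0,"dy":0,"dz":0,"roll":0,"hand":1},{"dx":0,"dy":0,"dz":0,"roll":0,"hand":1},{"dx":0,"dy":0,"dz":0,"roll":0,"hand":1},{"dx":0,"dy":0,"dz":0,"roll":0,"hand":1},{"dx":0,"dy":0,"dz":0,"roll":0,"hand":1}]'
python3 -m handwheel '[{"dx":0,"dy":0,"dz":20,"roll":0,"hand":1},{"dx":0,"dy":0,"dz":55,"roll":0,"hand":1},{"dx":0,"dy":0,"dz":90,"roll":0,"hand":1},{"dx":0,"dy":0,"dz":120,"roll":0,"hand":1},{"dx":0,"dy":0,"dz":140,"roll":0,"hand":1}]'
for i in 1 2 3; do python3 -m handwheel '[{"dx":0,"dy":0,"dz":0,"roll":0,"hand":1},{"dx":0,"dy":0,"dz":0,"roll":0,"hand":1},{"dx":0,"dy":0,"dz":0,"roll":0,"hand":1}]' | grep -E 'wrist|width|tcp'; done
```

```text
time: 12.62
tcp_pos: [0.535, -0.0655, 0.0697]
eef_rot: [0.001, 1.0, 0.001, -0.005]
wrist_force: [0.2, 0.2, -0.4]
gripper_width: 0.0852
gripper_force: 0.0
time: 13.03
tcp_pos: [0.5406, -0.0662, 0.076]
eef_rot: [0.001, 1.0, -0.0, 0.002]
wrist_force: [0.7, 0.2, 2.9]
gripper_width: 0.0591
gripper_force: 48.7
time: 13.45
tcp_pos: [0.5401, -0.0662, 0.2182]
eef_rot: [0.001, 1.0, -0.0, 0.002]
wrist_force: [1.4, -0.4, -0.7]
gripper_width: 0.0591
gripper_force: 49.1
tcp_pos: [0.5382, -0.0659, 0.2133]
wrist_force: [0.3, -0.6, -2.2]
gripper_width: 0.0592
tcp_pos: [0.5381, -0.0659, 0.2128]
wrist_force: [-0.3, 0.1, -1.4]
gripper_width: 0.0593
tcp_pos: [0.5389, -0.066, 0.214]
wrist_force: [-0.5, -0.2, -2.0]
gripper_width: 0.0593
```

```bash
for i in 1 2 3 4 5 6 7 8; do python3 -m handwheel '[{"dx":0,"dy":0,"dz":0,"roll":0,"hand":1}]' | grep -E 'wrist'; done
```

```text
wrist_force: [0.3, 0.2, -2.2]
wrist_force: [0.8, 0.1, -2.0]
wrist_force: [0.1, 0.7, -0.9]
wrist_force: [0.5, 0.1, -1.7]
wrist_force: [-0.3, -0.2, -1.8]
wrist_force: [0.3, -1.3, -2.1]
wrist_force: [-0.0, -0.0, -2.1]
wrist_force: [-1.1, 0.9, -2.5]
```

Tin A reads about 1.9 N, or 195 g, which is under 300 g, so it goes in the crate.

```bash
python3 -m handwheel '[{"dx":-1,"dy":-25,"dz":0,"roll":1,"hand":1},{"dx":-1,"dy":-60,"dz":0,"roll":2,"hand":1},{"dx":-2,"dy":-95,"dz":0,"roll":2.8,"hand":1},{"dx":-3,"dy":-130,"dz":0,"roll":2.8,"hand":1},{"dx":-3,"dy":-165,"dz":0,"roll":2.8,"hand":1}]'
python3 -m handwheel '[{"dx":-1,"dy":-35,"dz":0,"roll":0,"hand":1},{"dx":-1,"dy":-70,"dz":0,"roll":0,"hand":1},{"dx":-2,"dy":-105,"dz":0,"roll":0,"hand":1},{"dx":-3,"dy":-140,"dz":0,"roll":0,"hand":1},{"dx":-3,"dy":-171,"dz":0,"roll":0,"hand":1}]'
python3 -m handwheel '[{"dx":0,"dy":0,"dz":-10,"roll":0,"hand":1},{"dx":0,"dy":0,"dz":-20,"roll":0,"hand":1},{"dx":0,"dy":0,"dz":-30,"roll":0,"hand":1},{"dx":0,"dy":0,"dz":-40,"roll":0,"hand":1},{"dx":0,"dy":0,"dz":-40,"roll":0,"hand":1}]'
python3 - <<'E'
from plant import r,eyes
from h import *
o=r.get_obs(); d=eyes.camera("wrist"); P=wcloud(d,o).reshape(-1,3)
print(o["joint_pos"].round(3),o["tcp_pos"],o["eef_rot"].round(3))
q=P[(P[:,2]>.068)&(P[:,2]<.085)&(P[:,0]>.3)&(P[:,0]<.62)&(P[:,1]<-.29)&(P[:,1]>-.52)]
print(len(q),cv2.minAreaRect((q[:,:2]*1000).astype(np.float32)),q.min(0),q.max(0))
# inner edges near tin
f=P[(P[:,2]<.02)&(P[:,2]>-.01)&(P[:,0]>.3)&(P[:,0]<.62)&(P[:,1]<-.32)&(P[:,1]>-.49)]
print(f.min(0),f.max(0))
E
```

```text
time: 15.28
tcp_pos: [0.5357, -0.2324, 0.2144]
eef_rot: [-0.024, 1.0, 0.0, 0.0]
wrist_force: [1.1, -0.4, -1.7]
gripper_width: 0.0591
gripper_force: 49.3
time: 15.7
tcp_pos: [0.5325, -0.4043, 0.2142]
eef_rot: [-0.023, 1.0, -0.0, -0.0]
wrist_force: [0.7, 0.4, -2.7]
gripper_width: 0.0587
gripper_force: 49.3
time: 16.12
tcp_pos: [0.5316, -0.3995, 0.1711]
eef_rot: [-0.025, 1.0, 0.002, -0.002]
wrist_force: [-0.0, 0.4, -2.0]
gripper_width: 0.059
gripper_force: 49.6
[-0.644  0.54   0.109  1.145  0.    -0.694] [ 0.53163259 -0.39945358  0.17111375] [-0.025  1.     0.002 -0.002]
16806 ((487.91845703125, -403.75115966796875), (193.50930786132812, 201.57090759277344), 2.9278717041015625) [ 0.38672357 -0.50853693  0.06800048] [ 0.58946962 -0.29894048  0.07989404]
[ 0.36934101 -0.48999859  0.00346933] [ 0.57798899 -0.32000068  0.01998033]
```

```bash
python3 -m handwheel '[{"dx":-1,"dy":-2,"dz":-30,"roll":0,"hand":1},{"dx":-1,"dy":-3,"dz":-60,"roll":0,"hand":1},{"dx":-1,"dy":-3,"dz":-85,"roll":0,"hand":1},{"dx":-1,"dy":-3,"dz":-97,"roll":0,"hand":1},{"dx":-1,"dy":-3,"dz":-97,"roll":0,"hand":1}]'
python3 -m handwheel '[{"dx":0,"dy":0,"dz":0,"roll":0,"hand":1},{"dx":0,"dy":0,"dz":-1,"roll":0,"hand":1},{"dx":0,"dy":0,"dz":-2,"roll":0,"hand":1},{"dx":0,"dy":0,"dz":-3,"roll":0,"hand":1},{"dx":0,"dy":0,"dz":-3,"roll":0,"hand":1}]'
python3 -m handwheel '[{"dx":0,"dy":0,"dz":-0.5,"roll":0,"hand":1},{"dx":0,"dy":0,"dz":-1,"roll":0,"hand":1},{"dx":0,"dy":0,"dz":-1.5,"roll":0,"hand":1},{"dx":0,"dy":0,"dz":-1.5,"roll":0,"hand":1}]'
```

```text
time: 16.58
tcp_pos: [0.5302, -0.4024, 0.0741]
eef_rot: [-0.025, 1.0, 0.002, -0.003]
wrist_force: [-0.4, 1.1, -1.9]
gripper_width: 0.0591
gripper_force: 49.6
time: 17.0
tcp_pos: [0.5325, -0.4053, 0.0753]
eef_rot: [-0.024, 1.0, -0.001, 0.001]
wrist_force: [-0.4, 0.1, -1.4]
gripper_width: 0.0592
gripper_force: 49.6
time: 17.33
tcp_pos: [0.5319, -0.405, 0.0727]
eef_rot: [-0.024, 1.0, 0.0, -0.0]
wrist_force: [0.4, -0.0, -0.9]
gripper_width: 0.0591
gripper_force: 49.6
```

```bash
python3 -m handwheel '[{"dx":0,"dy":0,"dz":-0.5,"roll":0,"hand":1},{"dx":0,"dy":0,"dz":-1,"roll":0,"hand":1},{"dx":0,"dy":0,"dz":-1.5,"roll":0,"hand":1},{"dx":0,"dy":0,"dz":-1.5,"roll":0,"hand":1}]'
python3 -m handwheel '[{"dx":0,"dy":0,"dz":-0.5,"roll":0,"hand":1},{"dx":0,"dy":0,"dz":-1,"roll":0,"hand":1},{"dx":0,"dy":0,"dz":-1,"roll":0,"hand":1}]'
```

```text
time: 17.67
tcp_pos: [0.5319, -0.4049, 0.0711]
eef_rot: [-0.024, 1.0, 0.0, -0.0]
wrist_force: [0.2, -0.0, -1.6]
gripper_width: 0.0589
gripper_force: 49.6
time: 17.92
tcp_pos: [0.532, -0.405, 0.0702]
eef_rot: [-0.024, 1.0, 0.0, -0.0]
wrist_force: [0.5, 0.1, -2.2]
gripper_width: 0.0594
gripper_force: 49.6
```

```bash
python3 -m handwheel '[{"dx":0,"dy":0,"dz":-0.5,"roll":0,"hand":1},{"dx":0,"dy":0,"dz":-1,"roll":0,"hand":1},{"dx":0,"dy":0,"dz":-1,"roll":0,"hand":1}]'
python3 -m handwheel '[{"dx":0,"dy":0,"dz":-0.5,"roll":0,"hand":1},{"dx":0,"dy":0,"dz":-1,"roll":0,"hand":1},{"dx":0,"dy":0,"dz":-1,"roll":0,"hand":1}]'
```

```text
time: 18.17
tcp_pos: [0.532, -0.4049, 0.0701]
eef_rot: [-0.024, 1.0, -0.0, 0.0]
wrist_force: [-2.0, 1.5, 3.9]
gripper_width: 0.059
gripper_force: 49.8
time: 18.42
tcp_pos: [0.5321, -0.405, 0.0701]
eef_rot: [-0.024, 1.0, -0.0, 0.0]
wrist_force: [-2.5, 3.2, 9.0]
gripper_width: 0.0593
gripper_force: 50.3
```

```bash
python3 -m handwheel '[{"dx":0,"dy":0,"dz":1.5,"roll":0,"hand":-1},{"dx":0,"dy":0,"dz":1.5,"roll":0,"hand":-1},{"dx":0,"dy":0,"dz":1.5,"roll":0,"hand":-1},{"dx":0,"dy":0,"dz":25,"roll":0,"hand":-1},{"dx":0,"dy":0,"dz":60,"roll":0,"hand":-1}]'
python3 -m handwheel '[{"dx":0,"dy":0,"dz":35,"roll":0,"hand":-1},{"dx":2,"dy":30,"dz":65,"roll":0,"hand":-1},{"dx":5,"dy":65,"dz":65,"roll":0,"hand":-1},{"dx":8,"dy":100,"dz":65,"roll":0,"hand":-1},{"dx":10,"dy":135,"dz":65,"roll":0,"hand":-1}]'
python3 -m handwheel '[{"dx":2,"dy":35,"dz":0,"roll":0,"hand":-1},{"dx":4,"dy":65,"dz":0,"roll":0,"hand":-1},{"dx":4,"dy":82,"dz":0,"roll":0,"hand":-1},{"dx":4,"dy":82,"dz":0,"roll":0,"hand":-1},{"dx":4,"dy":82,"dz":0,"roll":0,"hand":-1}]'
```

```text
time: 18.83
tcp_pos: [0.5294, -0.403, 0.1242]
eef_rot: [-0.024, 1.0, 0.003, -0.004]
wrist_force: [0.7, -0.3, -0.4]
gripper_width: 0.0852
gripper_force: 0.0
time: 19.25
tcp_pos: [0.5426, -0.2692, 0.1939]
eef_rot: [-0.023, 1.0, -0.0, 0.001]
wrist_force: [0.6, 1.5, -0.0]
gripper_width: 0.0855
gripper_force: 0.0
time: 19.67
tcp_pos: [0.5462, -0.1873, 0.1932]
eef_rot: [-0.025, 1.0, -0.0, -0.0]
wrist_force: [0.6, 0.0, -0.0]
gripper_width: 0.0854
gripper_force: 0.0
```

```bash
python3 -m handwheel '[{"dx":0,"dy":0,"dz":-35,"roll":0,"hand":-1},{"dx":0,"dy":0,"dz":-70,"roll":0,"hand":-1},{"dx":0,"dy":0,"dz":-100,"roll":0,"hand":-1},{"dx":0,"dy":0,"dz":-118,"roll":0,"hand":-1},{"dx":0,"dy":0,"dz":-118,"roll":0,"hand":-1}]' 45
python3 -m handwheel '[{"dx":0,"dy":0,"dz":0,"roll":0,"hand":1},{"dx":0,"dy":0,"dz":0,"roll":0,"hand":1},{"dx":0,"dy":0,"dz":0,"roll":0,"hand":1},{"dx":0,"dy":0,"dz":0,"roll":0,"hand":1},{"dx":0,"dy":0,"dz":0,"roll":0,"hand":1}]'
python3 -m handwheel '[{"dx":0,"dy":0,"dz":20,"roll":0,"hand":1},{"dx":0,"dy":0,"dz":55,"roll":0,"hand":1},{"dx":0,"dy":0,"dz":90,"roll":0,"hand":1},{"dx":0,"dy":0,"dz":120,"roll":0,"hand":1},{"dx":0,"dy":0,"dz":140,"roll":0,"hand":1}]'
python3 -m handwheel '[{"dx":0,"dy":0,"dz":0,"roll":0,"hand":1},{"dx":0,"dy":0,"dz":0,"roll":0,"hand":1},{"dx":0,"dy":0,"dz":0,"roll":0,"hand":1}]'
for i in 1 2 3 4 5 6 7 8; do python3 -m handwheel '[{"dx":0,"dy":0,"dz":0,"roll":0,"hand":1}]' | grep -E 'wrist'; done
```

```text
time: 20.08
tcp_pos: [0.5425, -0.1883, 0.0706]
eef_rot: [-0.023, 1.0, 0.001, -0.004]
wrist_force: [-0.7, 0.1, -0.7]
gripper_width: 0.0852
gripper_force: 0.0
time: 20.5
tcp_pos: [0.5474, -0.1883, 0.077]
eef_rot: [-0.024, 1.0, -0.0, 0.002]
wrist_force: [-0.6, 1.4, 4.5]
gripper_width: 0.0591
gripper_force: 49.6
time: 20.92
tcp_pos: [0.5467, -0.1887, 0.2186]
eef_rot: [-0.024, 1.0, -0.001, 0.002]
wrist_force: [1.0, 0.4, -4.2]
gripper_width: 0.0592
gripper_force: 50.7
time: 21.17
tcp_pos: [0.5448, -0.1877, 0.2134]
eef_rot: [-0.024, 1.0, 0.0, -0.002]
wrist_force: [-0.9, 0.2, -5.5]
gripper_width: 0.0594
gripper_force: 51.0
wrist_force: [0.5, -0.5, -5.7]
wrist_force: [0.2, 0.2, -5.0]
wrist_force: [-0.4, -0.5, -5.1]
wrist_force: [-0.2, -0.7, -4.8]
wrist_force: [-0.4, -0.0, -4.0]
wrist_force: [0.6, -0.1, -5.7]
wrist_force: [0.2, 0.8, -4.3]
wrist_force: [-0.4, 0.1, -4.3]
```

Tin B reads about 4.9 N, or 495 g, so it is heavy and goes in the well.

```bash
python3 -m handwheel '[{"dx":1,"dy":20,"dz":10,"roll":-1,"hand":1},{"dx":3,"dy":50,"dz":20,"roll":-2,"hand":1},{"dx":5,"dy":85,"dz":30,"roll":-3,"hand":1},{"dx":7,"dy":120,"dz":30,"roll":-4,"hand":1},{"dx":9,"dy":155,"dz":30,"roll":-5.3,"hand":1}]'
python3 -m handwheel '[{"dx":2,"dy":36,"dz":0,"roll":0,"hand":1},{"dx":4,"dy":72,"dz":0,"roll":0,"hand":1},{"dx":6,"dy":108,"dz":0,"roll":0,"hand":1},{"dx":8,"dy":144,"dz":0,"roll":0,"hand":1},{"dx":10,"dy":180,"dz":0,"roll":0,"hand":1}]'
python3 -m handwheel '[{"dx":2,"dy":36,"dz":0,"roll":0,"hand":1},{"dx":4,"dy":72,"dz":0,"roll":0,"hand":1},{"dx":6,"dy":108,"dz":0,"roll":0,"hand":1},{"dx":8,"dy":132,"dz":0,"roll":0,"hand":1},{"dx":8,"dy":146,"dz":0,"roll":0,"hand":1}]'
python3 -m handwheel '[{"dx":0,"dy":0,"dz":0,"roll":0,"hand":1},{"dx":0,"dy":0,"dz":0,"roll":0,"hand":1}]'
python3 - <<'E'
from plant import r,eyes
from h import *
o=r.get_obs(); d=eyes.camera("wrist"); P=wcloud(d,o).reshape(-1,3)
cv2.imwrite("pics/w3.png",d["color"])
print(o["joint_pos"].round(3),o["tcp_pos"],o["eef_rot"].round(3))
for n in ("scene","side"):
    Q=cloud(eyes.camera(n)).reshape(-1,3)
    q=Q[(Q[:,2]>.118)&(Q[:,2]<.134)&(Q[:,0]>.3)&(Q[:,0]<.68)&(Q[:,1]<.42)&(Q[:,1]>.15)]
    print(n,len(q),cv2.minAreaRect((q[:,:2]*1000).astype(np.float32)))
q=P[(P[:,2]>.118)&(P[:,2]<.134)&(P[:,0]>.3)&(P[:,0]<.68)&(P[:,1]<.42)&(P[:,1]>.15)]
print(len(q),cv2.minAreaRect((q[:,:2]*1000).astype(np.float32)))
f=P[(P[:,2]<.026)&(P[:,2]>.01)&(P[:,0]>.36)&(P[:,0]<.64)&(P[:,1]<.4)&(P[:,1]>.18)]
print("floor",len(f),np.median(f[:,2]),np.percentile(f,1,0),np.percentile(f,99,0))
E
```

```text
time: 22.25
tcp_pos: [0.5556, -0.0318, 0.2465]
eef_rot: [0.023, 1.0, -0.0, 0.001]
wrist_force: [1.5, 0.2, -5.8]
gripper_width: 0.059
gripper_force: 51.1
time: 22.67
tcp_pos: [0.5649, 0.1488, 0.2456]
eef_rot: [0.022, 1.0, 0.0, 0.0]
wrist_force: [0.2, -0.2, -4.7]
gripper_width: 0.0591
gripper_force: 51.0
time: 23.08
tcp_pos: [0.5731, 0.2966, 0.245]
eef_rot: [0.021, 1.0, 0.001, 0.0]
wrist_force: [1.3, -0.0, -5.5]
gripper_width: 0.0595
gripper_force: 51.0
time: 23.25
tcp_pos: [0.5727, 0.2932, 0.2449]
eef_rot: [0.022, 1.0, -0.001, -0.0]
wrist_force: [0.0, -0.1, -5.2]
gripper_width: 0.0589
gripper_force: 51.0
[ 4.740e-01  4.700e-01  1.810e-01  1.283e+00 -1.000e-03  5.170e-01] [0.57274298 0.29316885 0.24494745] [ 0.022  1.    -0.001 -0.   ]
scene 2071 ((501.1816101074219, 297.3065185546875), (211.38156127929688, 301.1205139160156), 87.4913101196289)
side 2474 ((499.5664367675781, 297.4447937011719), (213.5010223388672, 291.8523254394531), 86.96414947509766)
21776 ((535.0797729492188, 297.154052734375), (205.05458068847656, 218.25685119628906), 87.2151107788086)
floor 42286 0.021279786468511586 [0.4003352  0.21622794 0.0194724 ] [0.61666757 0.3777599  0.0235556 ]
```

View pics/w3.png

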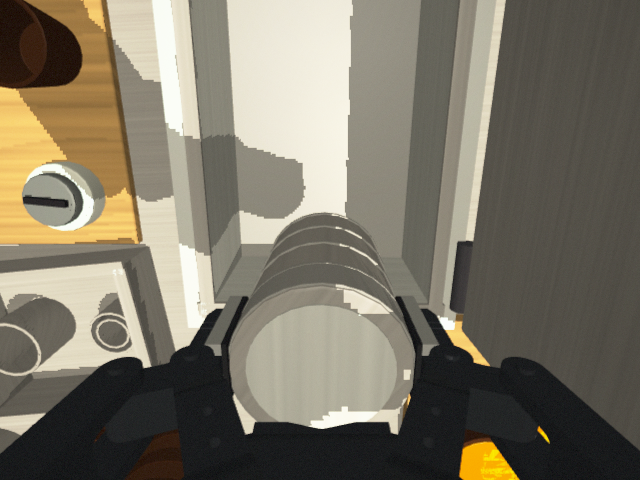

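The wrist view shows the tin held over the right end of the pan at (320,350), centred between the front and rear walls at (205,200) and (430,200). The lid stands clear on the right, and the cutter stands in the bin at (20,335). I'll lower it.

```bash
python3 -m handwheel '[{"dx":-1,"dy":1,"dz":-30,"roll":0,"hand":1},{"dx":-1,"dy":1,"dz":-65,"roll":0,"hand":1},{"dx":-1,"dy":1,"dz":-100,"roll":0,"hand":1},{"dx":-1,"dy":1,"dz":-130,"roll":0,"hand":1},{"dx":-1,"dy":1,"dz":-150,"roll":0,"hand":1}]'
python3 -m handwheel '[{"dx":0,"dy":0,"dz":-2,"roll":0,"hand":1},{"dx":0,"dy":0,"dz":-4,"roll":0,"hand":1},{"dx":0,"dy":0,"dz":-6,"roll":0,"hand":1},{"dx":0,"dy":0,"dz":-7,"roll":0,"hand":1},{"dx":0,"dy":0,"dz":-7,"roll":0,"hand":1}]'
python3 -m handwheel '[{"dx":0,"dy":0,"dz":-0.5,"roll":0,"hand":1},{"dx":0,"dy":0,"dz":-1,"roll":0,"hand":1},{"dx":0,"dy":0,"dz":-1.5,"roll":0,"hand":1},{"dx":0,"dy":0,"dz":-1.5,"roll":0,"hand":1}]'
```

```text
time: 23.82
tcp_pos: [0.5703, 0.2913, 0.0922]
eef_rot: [0.023, 1.0, -0.001, -0.002]
wrist_force: [-0.5, 0.1, -4.7]
gripper_width: 0.0593
gripper_force: 51.1
time: 24.23
tcp_pos: [0.5734, 0.2944, 0.0902]
eef_rot: [0.023, 1.0, 0.001, 0.002]
wrist_force: [1.1, 0.0, -5.2]
gripper_width: 0.059
gripper_force: 50.8
time: 24.57
tcp_pos: [0.572, 0.2941, 0.087]
eef_rot: [0.022, 1.0, 0.0, 0.0]
wrist_force: [-0.3, -0.5, -4.5]
gripper_width: 0.0588
gripper_force: 50.8
```

```bash
python3 -m handwheel '[{"dx":0,"dy":0,"dz":-0.5,"roll":0,"hand":1},{"dx":0,"dy":0,"dz":-1,"roll":0,"hand":1},{"dx":0,"dy":0,"dz":-1.5,"roll":0,"hand":1},{"dx":0,"dy":0,"dz":-1.5,"roll":0,"hand":1}]'
python3 -m handwheel '[{"dx":0,"dy":0,"dz":-0.5,"roll":0,"hand":1},{"dx":0,"dy":0,"dz":-1,"roll":0,"hand":1},{"dx":0,"dy":0,"dz":-1,"roll":0,"hand":1}]'
```

```text
time: 24.9
tcp_pos: [0.572, 0.294, 0.0852]
eef_rot: [0.022, 1.0, 0.0, -0.0]
wrist_force: [-0.8, 0.1, -4.9]
gripper_width: 0.0593
gripper_force: 51.3
time: 25.15
tcp_pos: [0.5721, 0.2941, 0.0852]
eef_rot: [0.022, 1.0, 0.0, 0.0]
wrist_force: [-1.9, -0.8, 2.6]
gripper_width: 0.0592
gripper_force: 51.6
```

```bash
python3 -m handwheel '[{"dx":0,"dy":0,"dz":1,"roll":0,"hand":-0.75},{"dx":0,"dy":0,"dz":1,"roll":0,"hand":-0.75},{"dx":0,"dy":0,"dz":1,"roll":0,"hand":-0.75},{"dx":0,"dy":0,"dz":25,"roll":0,"hand":-0.75},{"dx":0,"dy":0,"dz":60,"roll":0,"hand":-0.75}]'
python3 -m handwheel '[{"dx":0,"dy":0,"dz":35,"roll":0,"hand":-0.75},{"dx":0,"dy":0,"dz":70,"roll":0,"hand":-0.75},{"dx":-14,"dy":-32,"dz":70,"roll":0,"hand":-1},{"dx":-28,"dy":-64,"dz":70,"roll":0,"hand":-1},{"dx":-42,"dy":-96,"dz":70,"roll":0,"hand":-1}]'
python3 -m handwheel '[{"dx":-15,"dy":-34,"dz":0,"roll":0,"hand":-1},{"dx":-30,"dy":-68,"dz":0,"roll":0,"hand":-1},{"dx":-45,"dy":-102,"dz":0,"roll":0,"hand":-1},{"dx":-60,"dy":-136,"dz":0,"roll":0,"hand":-1},{"dx":-75,"dy":-170,"dz":0,"roll":0,"hand":-1}]'
python3 -m handwheel '[{"dx":-15,"dy":-34,"dz":0,"roll":0,"hand":-1},{"dx":-30,"dy":-68,"dz":0,"roll":0,"hand":-1},{"dx":-43,"dy":-94,"dz":0,"roll":0,"hand":-1},{"dx":-43,"dy":-94,"dz":0,"roll":0,"hand":-1},{"dx":-43,"dy":-94,"dz":0,"roll":0,"hand":-1}]'
```

```text
time: 25.57
tcp_pos: [0.5695, 0.2927, 0.1411]
eef_rot: [0.022, 1.0, -0.002, -0.004]
wrist_force: [1.6, 1.4, -0.8]
gripper_width: 0.0746
gripper_force: 0.0
time: 25.98
tcp_pos: [0.5306, 0.1978, 0.2155]
eef_rot: [0.022, 1.0, 0.001, 0.002]
wrist_force: [0.1, -0.9, -0.4]
gripper_width: 0.0852
gripper_force: 0.0
time: 26.4
tcp_pos: [0.4544, 0.0267, 0.2146]
eef_rot: [0.022, 1.0, -0.0, 0.001]
wrist_force: [0.1, 0.1, 0.9]
gripper_width: 0.0852
gripper_force: 0.0
time: 26.82
tcp_pos: [0.4117, -0.0671, 0.2147]
eef_rot: [0.024, 1.0, 0.0, 0.001]
wrist_force: [-0.1, -0.2, -0.6]
gripper_width: 0.0855
gripper_force: 0.0
```

```bash
python3 -m handwheel '[{"dx":0,"dy":1,"dz":-35,"roll":0,"hand":-1},{"dx":0,"dy":1,"dz":-70,"roll":0,"hand":-1},{"dx":0,"dy":1,"dz":-100,"roll":0,"hand":-1},{"dx":0,"dy":1,"dz":-125,"roll":0,"hand":-1},{"dx":0,"dy":1,"dz":-139,"roll":0,"hand":-1}]' 45
python3 -m handwheel '[{"dx":0,"dy":0,"dz":0,"roll":0,"hand":-1},{"dx":0,"dy":0,"dz":0,"roll":0,"hand":1},{"dx":0,"dy":0,"dz":0,"roll":0,"hand":1},{"dx":0,"dy":0,"dz":0,"roll":0,"hand":1},{"dx":0,"dy":0,"dz":0,"roll":0,"hand":1}]'
python3 -m handwheel '[{"dx":0,"dy":0,"dz":20,"roll":0,"hand":1},{"dx":0,"dy":0,"dz":55,"roll":0,"hand":1},{"dx":0,"dy":0,"dz":90,"roll":0,"hand":1},{"dx":0,"dy":0,"dz":120,"roll":0,"hand":1},{"dx":0,"dy":0,"dz":140,"roll":0,"hand":1}]'
python3 -m handwheel '[{"dx":0,"dy":0,"dz":0,"roll":0,"hand":1},{"dx":0,"dy":0,"dz":0,"roll":0,"hand":1},{"dx":0,"dy":0,"dz":0,"roll":0,"hand":1}]'
for i in 1 2 3 4 5 6 7 8; do python3 -m handwheel '[{"dx":0,"dy":0,"dz":0,"roll":0,"hand":1}]' | grep -E 'wrist'; done
```

```text
time: 27.23
tcp_pos: [0.4112, -0.0636, 0.0728]
eef_rot: [0.021, 1.0, 0.0, -0.001]
wrist_force: [0.2, -0.2, -0.3]
gripper_width: 0.0851
gripper_force: 0.0
time: 27.65
tcp_pos: [0.4137, -0.0649, 0.0767]
eef_rot: [0.022, 1.0, -0.0, 0.002]
wrist_force: [0.9, 1.3, 1.9]
gripper_width: 0.0592
gripper_force: 48.3
time: 28.07
tcp_pos: [0.4134, -0.0652, 0.2193]
eef_rot: [0.022, 1.0, -0.0, 0.003]
wrist_force: [0.9, -0.0, -1.1]
gripper_width: 0.0593
gripper_force: 48.9
time: 28.32
tcp_pos: [0.4115, -0.0649, 0.2148]
eef_rot: [0.022, 1.0, 0.0, -0.0]
wrist_force: [-0.0, 0.4, -0.4]
gripper_width: 0.0594
gripper_force: 48.9
wrist_force: [0.2, 1.1, -0.9]
wrist_force: [-0.3, -0.2, -1.7]
wrist_force: [0.0, -0.1, -1.6]
wrist_force: [0.3, -0.2, -1.2]
wrist_force: [0.1, 0.5, -1.4]
wrist_force: [-0.3, 0.3, -1.1]
wrist_force: [0.3, 0.4, -0.2]
wrist_force: [1.3, 0.1, -1.3]
```

Tin C reads about 1.2 N, or 120 g, so it is light and goes in the crate's other end.

```bash
python3 -m handwheel '[{"dx":-1,"dy":-25,"dz":0,"roll":1,"hand":1},{"dx":-3,"dy":-60,"dz":0,"roll":2,"hand":1},{"dx":-5,"dy":-95,"dz":0,"roll":3,"hand":1},{"dx":-7,"dy":-130,"dz":0,"roll":4,"hand":1},{"dx":-9,"dy":-165,"dz":0,"roll":5.2,"hand":1}]'
python3 -m handwheel '[{"dx":-2,"dy":-35,"dz":0,"roll":0,"hand":1},{"dx":-4,"dy":-70,"dz":0,"roll":0,"hand":1},{"dx":-6,"dy":-105,"dz":0,"roll":0,"hand":1},{"dx":-8,"dy":-140,"dz":0,"roll":0,"hand":1},{"dx":-9,"dy":-177,"dz":0,"roll":0,"hand":1}]'
python3 -m handwheel '[{"dx":0,"dy":0,"dz":-10,"roll":0,"hand":1},{"dx":0,"dy":0,"dz":-20,"roll":0,"hand":1},{"dx":0,"dy":0,"dz":-30,"roll":0,"hand":1},{"dx":0,"dy":0,"dz":-40,"roll":0,"hand":1},{"dx":0,"dy":0,"dz":-40,"roll":0,"hand":1}]'
python3 - <<'E'
from plant import r,eyes
from h import *
o=r.get_obs(); d=eyes.camera("wrist"); P=wcloud(d,o).reshape(-1,3)
print(o["joint_pos"].round(3),o["tcp_pos"],o["eef_rot"].round(3))
q=P[(P[:,2]>.068)&(P[:,2]<.085)&(P[:,0]>.3)&(P[:,0]<.62)&(P[:,1]<-.29)&(P[:,1]>-.52)]
print(len(q),cv2.minAreaRect((q[:,:2]*1000).astype(np.float32)),q.min(0),q.max(0))
for n in ("scene","side"):
    Q=cloud(eyes.camera(n)).reshape(-1,3)
    for m,x,y,lo,hi in (("tinA",.532,-.405,.09,.105),("tinB",.572,.294,.105,.12)):
        q=Q[(Q[:,2]>lo)&(Q[:,2]<hi)&(abs(Q[:,0]-x)<.045)&(abs(Q[:,1]-y)<.045)]
        if len(q)>20: print(n,m,len(q),cv2.minEnclosingCircle((q[:,:2]*1000).astype(np.float32)),np.median(q[:,2]))
E
```

```text
time: 29.4
tcp_pos: [0.4028, -0.2315, 0.2155]
eef_rot: [-0.024, 1.0, -0.0, 0.0]
wrist_force: [1.3, -0.7, -1.5]
gripper_width: 0.0592
gripper_force: 49.1
time: 29.82
tcp_pos: [0.3934, -0.4085, 0.2153]
eef_rot: [-0.023, 1.0, 0.0, -0.0]
wrist_force: [-0.1, -0.3, -0.1]
gripper_width: 0.0593
gripper_force: 49.1
time: 30.23
tcp_pos: [0.3927, -0.4043, 0.1726]
eef_rot: [-0.024, 1.0, 0.002, -0.002]
wrist_force: [0.8, 0.1, -1.0]
gripper_width: 0.0591
gripper_force: 49.3
[-0.8    0.369 -0.174  1.033  0.    -0.847] [ 0.39272482 -0.40434199  0.17255446] [-0.024  1.     0.002 -0.002]
14349 ((401.96441650390625, -407.8184814453125), (135.84666442871094, 201.27879333496094), 3.0596959590911865) [ 0.32979995 -0.51113674  0.06801289] [ 0.47514607 -0.30524966  0.0797471 ]
scene tinA 551 ((532.9368286132812, -405.9864196777344), 32.96430206298828) 0.09842986909934037
scene tinB 332 ((575.89208984375, 293.173828125), 34.7154655456543) 0.11195625633844775
side tinA 1331 ((529.9307861328125, -405.460205078125), 32.092716217041016) 0.0995739532826414
side tinB 301 ((571.27099609375, 293.5648193359375), 33.30648422241211) 0.11344606333979657
```

```bash
python3 -m handwheel '[{"dx":0,"dy":0,"dz":-30,"roll":0,"hand":1},{"dx":0,"dy":0,"dz":-60,"roll":0,"hand":1},{"dx":0,"dy":0,"dz":-85,"roll":0,"hand":1},{"dx":0,"dy":0,"dz":-97,"roll":0,"hand":1},{"dx":0,"dy":0,"dz":-97,"roll":0,"hand":1}]'
python3 -m handwheel '[{"dx":0,"dy":0,"dz":-1,"roll":0,"hand":1},{"dx":0,"dy":0,"dz":-2,"roll":0,"hand":1},{"dx":0,"dy":0,"dz":-3,"roll":0,"hand":1},{"dx":0,"dy":0,"dz":-4,"roll":0,"hand":1},{"dx":0,"dy":0,"dz":-4,"roll":0,"hand":1}]'
python3 -m handwheel '[{"dx":0,"dy":0,"dz":-0.5,"roll":0,"hand":1},{"dx":0,"dy":0,"dz":-1,"roll":0,"hand":1},{"dx":0,"dy":0,"dz":-1.5,"roll":0,"hand":1},{"dx":0,"dy":0,"dz":-1.5,"roll":0,"hand":1}]'
```

```text
time: 30.8
tcp_pos: [0.3927, -0.4049, 0.0759]
eef_rot: [-0.023, 1.0, 0.002, -0.002]
wrist_force: [-0.7, -0.1, -1.6]
gripper_width: 0.059
gripper_force: 49.3
time: 31.22
tcp_pos: [0.3945, -0.4074, 0.0752]
eef_rot: [-0.023, 1.0, -0.001, 0.001]
wrist_force: [-1.3, -0.5, -2.3]
gripper_width: 0.0592
gripper_force: 49.3
time: 31.55
tcp_pos: [0.3939, -0.4069, 0.0727]
eef_rot: [-0.023, 1.0, 0.0, -0.0]
wrist_force: [0.3, 0.7, -0.7]
gripper_width: 0.0588
gripper_force: 49.3
```

```bash
python3 -m handwheel '[{"dx":0,"dy":0,"dz":-0.5,"roll":0,"hand":1},{"dx":0,"dy":0,"dz":-1,"roll":0,"hand":1},{"dx":0,"dy":0,"dz":-1.5,"roll":0,"hand":1},{"dx":0,"dy":0,"dz":-1.5,"roll":0,"hand":1}]'
python3 -m handwheel '[{"dx":0,"dy":0,"dz":-0.5,"roll":0,"hand":1},{"dx":0,"dy":0,"dz":-1,"roll":0,"hand":1},{"dx":0,"dy":0,"dz":-1,"roll":0,"hand":1}]'
python3 -m handwheel '[{"dx":0,"dy":0,"dz":-0.5,"roll":0,"hand":1},{"dx":0,"dy":0,"dz":-1,"roll":0,"hand":1},{"dx":0,"dy":0,"dz":-1,"roll":0,"hand":1}]'
```

```text
time: 31.88
tcp_pos: [0.3939, -0.4069, 0.0711]
eef_rot: [-0.023, 1.0, 0.0, -0.0]
wrist_force: [0.2, 0.0, -1.2]
gripper_width: 0.0592
gripper_force: 49.3
time: 32.13
tcp_pos: [0.394, -0.407, 0.0707]
eef_rot: [-0.023, 1.0, -0.0, 0.0]
wrist_force: [-0.8, 1.7, 2.9]
gripper_width: 0.0593
gripper_force: 49.4
time: 32.38
tcp_pos: [0.394, -0.407, 0.0707]
eef_rot: [-0.023, 1.0, -0.0, 0.0]
wrist_force: [-3.8, 3.4, 10.2]
gripper_width: 0.0593
gripper_force: 50.0
```

Contact is made. I'll release, rise clear and check everything.

```bash
python3 -m handwheel '[{"dx":0,"dy":0,"dz":1.5,"roll":0,"hand":-1},{"dx":0,"dy":0,"dz":1.5,"roll":0,"hand":-1},{"dx":0,"dy":0,"dz":1.5,"roll":0,"hand":-1},{"dx":0,"dy":0,"dz":25,"roll":0,"hand":-1},{"dx":0,"dy":0,"dz":60,"roll":0,"hand":-1}]'
python3 -m handwheel '[{"dx":0,"dy":0,"dz":35,"roll":0,"hand":-1},{"dx":0,"dy":0,"dz":70,"roll":0,"hand":-1},{"dx":-10,"dy":30,"dz":100,"roll":0,"hand":-1},{"dx":-20,"dy":60,"dz":120,"roll":0,"hand":-1},{"dx":-40,"dy":95,"dz":130,"roll":0,"hand":-1}]'
python3 -m handwheel '[{"dx":-10,"dy":35,"dz":0,"roll":0,"hand":-1},{"dx":-20,"dy":70,"dz":0,"roll":0,"hand":-1},{"dx":-20,"dy":70,"dz":0,"roll":0,"hand":-1},{"dx":-20,"dy":70,"dz":0,"roll":0,"hand":-1}]'
python3 - <<'E'
from plant import r,eyes
from h import *
for n in ("scene","side"):
    d=eyes.camera(n)
    if n=="scene": cv2.imwrite("pics/end.png",d["color"])
    Q=cloud(d).reshape(-1,3)
    for m,x,y,lo,hi in (("tinA",.532,-.405,.09,.105),("tinC",.394,-.407,.09,.105),("tinB",.572,.294,.105,.12),("mould",.428,.06,.06,.075),("timer",.553,.049,.045,.07)):
        q=Q[(Q[:,2]>lo)&(Q[:,2]<hi)&(abs(Q[:,0]-x)<.045)&(abs(Q[:,1]-y)<.045)]
        if len(q)>20: print(n,m,len(q),np.round(cv2.minEnclosingCircle((q[:,:2]*1000).astype(np.float32))[0],1),np.median(q[:,2]))
    q=Q[(Q[:,2]>.16)&(Q[:,2]<.34)&(Q[:,0]>.38)&(Q[:,0]<.63)&(Q[:,1]>.35)&(Q[:,1]<.45)]
    if len(q)>50:
        s=q[:,1]+.044*(q[:,0]-.5); k=np.polyfit(q[:,2],s,1); print("lid angle",np.pi/2+np.arctan(k[0]))
E
```

```text
time: 32.8
tcp_pos: [0.3918, -0.4047, 0.1261]
eef_rot: [-0.023, 1.0, 0.003, -0.003]
wrist_force: [0.1, -0.4, 0.5]
gripper_width: 0.0851
gripper_force: 0.0
time: 33.22
tcp_pos: [0.3564, -0.3132, 0.2622]
eef_rot: [-0.023, 1.0, -0.002, 0.003]
wrist_force: [1.3, 1.0, -0.0]
gripper_width: 0.085
gripper_force: 0.0
time: 33.55
tcp_pos: [0.3334, -0.2407, 0.2594]
eef_rot: [-0.024, 1.0, -0.0, 0.0]
wrist_force: [0.8, 0.2, 1.0]
gripper_width: 0.0856
gripper_force: 0.0
scene tinA 542 [ 533.3 -404.8] 0.09838654168969041
scene tinC 463 [ 395.5 -406.9] 0.09812984949147685
scene tinB 329 [576.3 296. ] 0.11187601023094795
scene mould 157 [429.   61.3] 0.06538174357519067
scene timer 190 [555.7  49. ] 0.04857264305959863
lid angle 1.6519274654541944
side tinA 1329 [ 530.  -406.5] 0.09962545006036794
side tinC 1545 [ 392.2 -408.3] 0.09972228033615127
side timer 252 [550.8  49.1] 0.04943375892098423
lid angle 1.6415855287943248
```

View pics/end.png

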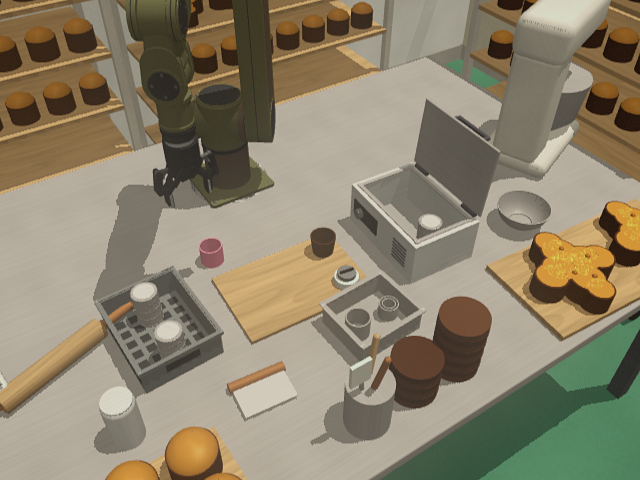

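The final view shows the lid standing open at (455,155), the heavy tin in the well at (430,225) and the light tins upright in the crate at (145,300) and (168,338). The cutter is in the bin at (357,322), and the mould, timer, pink ring and scraper have not moved.

```bash
python3 -c "
from plant import r
print(r.hand_in())"
```

```text
the job is handed in; nothing more can be done
None
```

The job is handed in at about 34 s: the lid stands open at about 1.65 rad, the cutter is in the bin, the 495 g tin is in the well, the two light tins (about 195 g and 120 g) are upright in the crate, and nothing else was moved.

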